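Clear a plaster offcut from the saw ledge into its chute

ROBOT

A 6-joint arm with a two-finger parallel gripper is mounted at the origin on a cart in front of the work surface, level with it; the furniture and walls round the work are solid. World frame = base frame: x ahead of the robot, y to its left, z up, the work surface at z = 0. Lengths are in mm, angles in degrees, forces in N, time in s.
With the tool pointing down it reaches from about 350 to 850 mm from the base axis. Payload 8.1 kg.
Tool frame: the origin (TCP) lies on the front face of the gripper's body, between the roots of the fingers; the fingertips stand r.finger_overhang ahead of it and the grasp point (between the pads) lies 54 mm ahead of it (r.finger_overhang is the distance from the TCP to the fingertips, in mm); y points along the fingers, z is the direction in which the jaws open and shut, and the axes are right-handed (so a half turn about y gives the same grasp; the last joint's range is limited). The gripper opens to 85 mm and grips with 20 to 120 N. Pads are 22 mm wide; open, the fingers measure 114 mm over their backs; the gripper's body (76 mm by 85 mm) begins 54 mm behind the grasp point. The pads swing forward as they close: fully open they stand 13 mm farther back than shut.
Start: joints at [61.054, 7.471, 85.268, -0, 87.261, -4.893], TCP at [244.527, 547.917, 303.892] pointing down, gripper open.
Joint ranges: [-169.43, 169.43], [-51.17, 129.36], [1.28, 143.12], [-76.62, 256.62], [0, 156.53], [-152.29, 152.29]. Speed limits (degrees/s): [136.94, 136.94, 159.86, 180, 180, 180].

INTERFACE

Orientations are given as [roll, pitch, yaw] about the fixed x, y, z axes, in that order (R = Rz(yaw) Ry(pitch) Rx(roll)).
In Python, from bench import r gives the robot as it stands. The module is installed in compiled form; this text tells all that it offers.
- The arm moves only by the tool arm_command, never from a script. Its argument "increments" is a list of rows, each a list of 6 numbers: the shift along the tool's x, y, z in m, then the turn, a rotation vector about the tool's x, y, z in rad. In form: [[tx, ty, tz, wx, wy, wz], ...]. A call has exactly 10 rows; each row is the pose to reach, as a shift and turn from the pose commanded when the call began, along the tool's axes at that moment; what a row does not reach only later rows make up. A row lasts 1/8 s, in which the tool goes at most 62.5 mm and 10.7 degrees, less where a joint would pass 70% of its speed; a pose out of reach is approached as far as the arm can. A call with a gripper value outside its range is refused whole. "jaw" is the gripper's target within -1 to 1 (shut at 1, half-way at 0, fully open at -1), set as the call begins (left out, the last holds). The fingers move at their own pace and stop on an object; "force" is the grip in N (left out, the last holds). Time passes only in rows, so rows that repeat a pose let the fingers close, or fill a call up. It gives the time, the measured TCP pose, the force and the opening at its end, in the units of the state.
- r.sense(): the state, without advancing time (a new reading comes with each control period).
- r.snapshot(name): name is "scene" or "side" or "wrist"; returns the picture (384x512x3 uint8, red, green, blue); there is no depth.
- r.camera_model(name): a dict with "intrinsics" (3x3 intrinsics, pixels), "distortion" ([k1, k2, p1, p2, k3] as OpenCV has them; the pictures are not rectified), "cam_to_world" (4x4, takes a point from camera to world coordinates). Camera axes: x right, y down, z forward; pixel columns grow to the right and rows downward; lengths in mm; the calibration is good to about 2 mm. A picture is of the moment at which its call begins: read the wrist's pose just before it. camera_model takes no time and is no camera call; for the wrist camera it gives the pose at the moment of the call.
- r.hand_in(): hands the job in, once; it reports no verdict.
Trained networks look in the newest picture that a camera, given by its name, has taken for a name from the list of things; names that differ only in an ending like _2 or _b are one class to them, and where a whole thing is asked for, a point or a joint stands for the part that bears it (a point fixed in the world has none). Each returns a list of dicts, best first, with "conf" (0 to 1); they miss things now and then, are a little off and sometimes report something else, mostly with a low value. They report only what shows in the picture. A call takes as long as a camera call. They do not tell look-alikes from the thing itself.
- r.trace(camera, target): "mask" (384x512 bool, what is visible of it) and "position" ([column, row] in pixels, amid what is visible of it).
- r.spot_point(camera, target): "position" ([column, row] in pixels: a listed point, or the origin of a listed thing).
The state is a dict: "time": time; "joint_pos": joint angles; "qd": joint speeds; "joint_efforts": joint torques, N m; "tool_pos": TCP position; "tcp_rot": TCP orientation; "ft_force": force on the tool from outside, world axes, zero at the start; "wrist_torque": the same for the moment, N m; "finger_gap": finger opening in mm.
Only numpy, scipy, OpenCV 4.12 (cv2) and the standard library are available. Lean on these libraries where they do the work, as an engineer would, in place of code of your own. Each camera call takes 0.05 s, during which the arm holds its last target.

TASK

A sawn plaster offcut lies in its nest on the raised steel ledge, boxed in by the back stop and two side guides. Press on its top with the shut fingertips and draw it out of the nest towards the open edge, then push it from behind over the edge so that it drops down the chute and comes to rest in the catch pan. Press lightly, because plaster chips under a hard push, and leave the stone model, the tape roll and the nail brush where they are.

Things in the scene. Friction and masses are not known exactly. Their poses are not given: they have to be found in the camera images.
- station: fixed steel ledge-and-chute stand, long along its own y, z up. Origin: on the worktop under the middle of the drop edge. The ledge top runs from the edge (y = 0, 110 mm high) back to y = +135 mm, 100.6 mm high there: it rises to the edge by 4 degrees. Side guides: inner faces at x = +-33 mm, tops 22 mm above the ledge, all along it. Smooth steel, friction about 0.15
- back_stop (a point): foot of the back stop's face, on the ledge top 135 mm from the drop edge; the back stop stands 30 mm above the ledge. Axes as the station's
- offcut: loose sawn plaster slab 56 (its x) x 76 (its y) mm, thickness unknown: 13 to 24 mm, another each time; about 0.15 kg, off-white, faint saw lines on its flat top. Origin: centre of its underside. Its rear end lies about 3 mm from the back stop; it is to go to the station's -y. All is rigid, so find its top by touch. A downward press of 3 to 12 N draws it along; above 20 N it chips
- drop_edge (a point): middle of the drop edge, on the ledge top, 110 mm above the worktop; axes as the station's
- pan_floor (a point): centre of the catch pan's floor, 10 mm above the worktop, 160 mm from the drop edge to the station's -y. Pan inside: 76 x 84 mm, walls up to 53 mm high. The chute, 72 mm wide inside, slopes down to it at 30 degrees from 80 mm high below the edge
- model: bystander: bluish stone dental model 68 x 75 x 30 mm, loose on the worktop beyond the stand; origin at the centre of its underside
- tape: bystander: roll of tape, 55 mm across, 19 mm high, loose on the worktop beyond the stand; origin at the centre of its underside
- brush: bystander: nail brush 38 x 85 x 30 mm, loose on the worktop on the robot's side of the stand; origin at the centre of its underside
Mind the look-alikes: they are no part of the job. Leave any purple, turquoise or yellow look-alike of the offcut alone.

How it is judged:
By the outcome, as a careful person would: the job done as asked, in the order asked, and still so for the second after the job is handed in, with the robot touching nothing.
It also fails if it takes over 58 s, if anything falls off the work surface, if the arm or the gripper's body presses on something with over 40 N, if the wrist force passes 120 N, or if a joint passes its speed limit or range.

## Working session

There is one attempt and no reset: what is moved stays moved. The work goes in short steps, Python scripts to look and compute and a tool call to move; the robot and the scene stay as the last step left them, time stands still between calls to the robot, and variables do not carry over. Pictures are saved under pics/ and viewed, and the job is handed in when it is done.

Besides the shell and the picture viewer there is one more tool, called as name([rows], argument=value, ...), one row to a line, values as JSON. arm_command: Moves the arm, as the interface text tells. Its arguments: {"type":"object","properties":{"increments":{"type":"array","items":{"type":"array","items":{"type":"number"}}},"jaw":{"type":"number"},"force":{"type":"number"}},"required":["increments"]}

```bash
mkdir -p pics; python3 - <<'E'
from bench import r
import cv2,numpy as np
print(r.sense()); print(r.finger_overhang)
for n in ["scene","side","wrist"]:
    im=r.snapshot(n); cv2.imwrite(f"pics/{n}0.png",im[:,:,::-1])
    m=r.camera_model(n); print(n,np.round(m["intrinsics"],1).tolist(),np.round(m["cam_to_world"],3).tolist(),m["distortion"])
    if n!="wrist":
      for t in ["offcut","back_stop","drop_edge","pan_floor","station","model","tape","brush"]:
        print(t,[(np.round(d["position"],1).tolist(),round(d["conf"],2)) for d in r.spot_point(n,t)][:4])
E
```

```text
{'time': 0.0, 'joint_pos': array([ 6.10537316e+01,  7.51547615e+00,  8.53293539e+01,  3.45315849e-06,
        8.72605908e+01, -4.89220347e+00]), 'qd': array([ 0.05478113, -0.02291673,  0.00417881,  0.01924577,  0.05520326,
        0.06785573]), 'joint_efforts': array([ 1.17314544e-04, -5.69402683e+01, -5.00551951e+01, -3.16190408e-04,
        1.52467604e-02, -1.87317340e-05]), 'tool_pos': array([244.33092562, 547.54869471, 302.83974608]), 'tcp_rot': array([-9.01050365e+01,  8.99386469e-03, -2.40540733e+01]), 'ft_force': array([-0.41300264, -0.2427128 , -0.0043003 ]), 'wrist_torque': array([ 0.01718827, -0.0376046 ,  0.00393506]), 'finger_gap': 85.5128899065076}
72.6
scene [[468.9, 0.0, 256.3], [0.0, 468.9, 192.7], [0.0, 0.0, 1.0]] [[-0.634, -0.486, 0.601, -267.493], [-0.773, 0.42, -0.476, 745.101], [-0.021, -0.766, -0.642, 984.366], [0.0, 0.0, 0.0, 1.0]] [-0.18221175  0.          0.          0.          0.        ]
offcut [([239.7, 220.5], 0.83), ([214.2, 293.5], 0.82)]
back_stop [([229.2, 223.9], 0.94), ([267.9, 252.2], 0.38)]
drop_edge [([264.7, 201.6], 0.8)]
pan_floor [([297.4, 20
[... 273 characters left out ...]
0.003, -0.535, -0.845, 1103.644], [0.0, 0.0, 0.0, 1.0]] [-0.14315933  0.          0.          0.          0.        ]
offcut [([255.3, 221.4], 0.81), ([293.3, 129.0], 0.77), ([270.5, 299.7], 0.67), ([210.8, 311.4], 0.62)]
back_stop [([254.7, 236.9], 0.96), ([276.6, 162.2], 0.16)]
drop_edge [([266.6, 185.9], 0.6)]
pan_floor [([276.8, 164.0], 0.77)]
station [([263.1, 214.4], 0.94)]
model [([218.0, 231.7], 0.86)]
tape []
brush [([288.5, 234.7], 0.78)]
wrist [[270.0, 0.0, 251.2], [0.0, 270.0, 191.9], [0.0, 0.0, 1.0]] [[0.407, 0.875, 0.263, 177.545], [0.913, -0.39, -0.117, 578.337], [-0.0, 0.288, -0.958, 373.706], [0.0, 0.0, 0.0, 1.0]] [-0.03098562  0.          0.          0.          0.        ]
```

View pics/scene0.png

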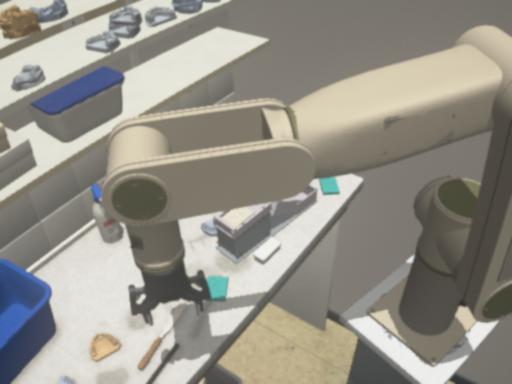

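View pics/side0.png

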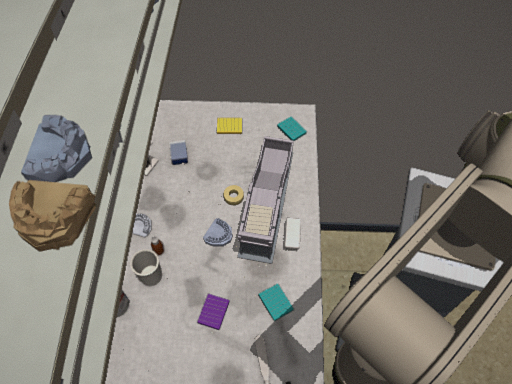

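View pics/wrist0.png

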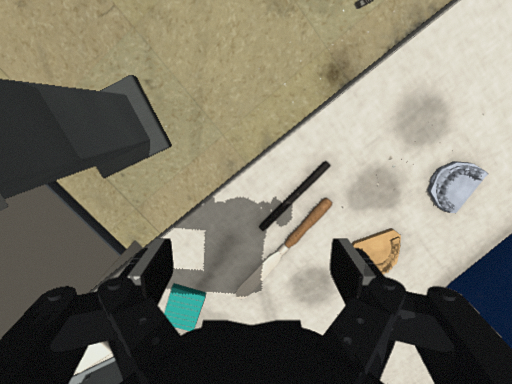

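The side view shows the stand from about (258,250) at its rear to the pan near (276,155). The off-white, saw-lined slab lies in the nest at (258,220). These could be mistaken for it: teal (292,129), teal (275,302), purple (213,311), yellow (230,125). I choose the one at (258,220) and check it in a crop while localising.

```bash
cat > h.py <<'E'
from bench import r
import cv2,numpy as np
from scipy.spatial.transform import Rotation as R
def ray(n,p,m=None):
    m=m or r.camera_model(n); T=np.array(m["cam_to_world"])
    u=cv2.undistortPoints(np.array([[p]],float),np.array(m["intrinsics"]),np.array(m["distortion"]))[0,0]
    return T[:3,3],T[:3,:3]@np.array([u[0],u[1],1.])
def onz(n,p,z,m=None):
    o,d=ray(n,p,m); return o+d*(z-o[2])/d[2]
def proj(n,P,m=None):
    m=m or r.camera_model(n); W=np.linalg.inv(np.array(m["cam_to_world"]))
    return cv2.projectPoints(np.array(P,float).reshape(-1,1,3),cv2.Rodrigues(W[:3,:3])[0],W[:3,3],np.array(m["intrinsics"]),np.array(m["distortion"]))[0][:,0]
def tri(ps):
    A=0;b=0
    for n,p in ps:
        o,d=ray(n,p);d/=np.linalg.norm(d);M=np.eye(3)-np.outer(d,d);A=A+M;b=b+M@o
    return np.linalg.solve(A,b)
E
python3 - <<'E'
from h import *
px={"side":{"back_stop":(254.7,236.9),"drop_edge":(266.6,185.9),"pan_floor":(276.8,164),"offcut":(255.3,221.4)},
"scene":{"back_stop":(229.2,223.9),"drop_edge":(264.7,201.6),"pan_floor":(297.4,200.8),"offcut":(239.7,220.5)}}
z={"back_stop":100.6,"drop_edge":110,"pan_floor":10,"offcut":103}
for k in z: print(k,*[np.round(onz(n,px[n][k],z[k]),1) for n in px],tri([(n,px[n][k]) for n in px]).round(1))
im=cv2.imread("pics/side0.png")[110:270,200:320]; cv2.imwrite("pics/side0c.png",cv2.resize(im,None,fx=4.5,fy=3.7*4.5/4.5,interpolation=2) if 0 else cv2.resize(im,None,fx=3.7,fy=3.7,interpolation=2))
im=cv2.imread("pics/scene0.png")[160:280,190:350]; cv2.imwrite("pics/scene0c.png",cv2.resize(im,None,fx=4.5,fy=4.5,interpolation=2))
E
```

```text
back_stop [502.  242.2 100.6] [506.  230.3 100.6] [501.1 238.6 104.8]
drop_edge [515.  101.2 110. ] [505.2 104.1 110. ] [517.2  93.6  96.6]
pan_floor [524.8 -41.8  10. ] [528.8 -50.   10. ] [523.9 -42.1  14.8]
offcut [512.8 203.  103. ] [495.9 201.7 103. ] [516.6 188.4  78.5]
```

View pics/side0c.png

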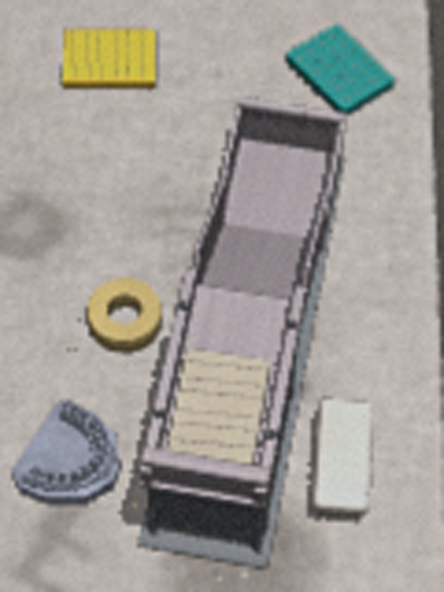

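View pics/scene0c.png

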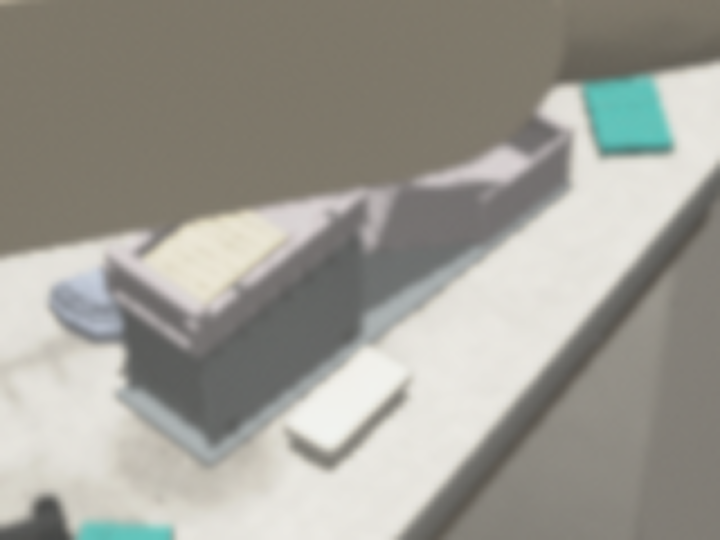

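Crop confirms the choice: off-white with saw lines, inside the guides and against the back stop. Next I move above the nest, shut the fingers and take a closer look.

arm_command([
  [0.0392, 0.0014, -0.0228, 0, -0.05, 0],
  [0.0784, 0.0028, -0.0456, 0, -0.1, 0],
  [0.1176, 0.0042, -0.0684, 0, -0.15, 0],
  [0.1568, 0.0056, -0.0912, 0, -0.2, 0],
  [0.196, 0.007, -0.114, 0, -0.25, 0],
  [0.2352, 0.0084, -0.1368, 0, -0.3, 0],
  [0.2744, 0.0098, -0.1596, 0, -0.35, 0],
  [0.3136, 0.0112, -0.1824, 0, -0.4, 0],
  [0.3528, 0.0126, -0.2052, 0, -0.45, 0],
  [0.392, 0.014, -0.228, 0, -0.5, 0],
], jaw=1, force=60)

```text
time: 2.2
tool_pos: [510.3, 178.6, 290.1]
tcp_rot: [-90.0, -0.0, 4.7]
ft_force: [0.9, 1.1, -0.1]
finger_gap: 0.3
```

```bash
python3 - <<'E'
from h import *
m=r.camera_model("wrist"); im=r.snapshot("wrist"); cv2.imwrite("pics/wrist1.png",im[:,:,::-1])
im=r.snapshot("scene"); cv2.imwrite("pics/scene1.png",im[:,:,::-1])
np.save("m1.npy",np.array(m,dtype=object),allow_pickle=True)
for n in ["wrist","scene"]:
  for t in ["back_stop","drop_edge","pan_floor","offcut"]:
    print(n,t,[(np.round(d["position"],1).tolist(),round(d["conf"],2)) for d in r.spot_point(n,t)][:3])
s=r.sense(); print(s["time"],s["tool_pos"],s["tcp_rot"],s["ft_force"],s["finger_gap"],s["qd"].round(2))
E
```

```text
wrist back_stop [([318.3, 177.3], 0.92)]
wrist drop_edge [([181.5, 184.5], 0.62)]
wrist pan_floor [([78.9, 171.2], 0.91)]
wrist offcut [([391.6, 106.5], 0.97), ([412.4, 205.5], 0.94), ([278.7, 182.5], 0.79)]
scene back_stop [([226.6, 223.3], 0.82), ([266.9, 255.0], 0.58)]
scene drop_edge []
scene pan_floor [([297.5, 200.5], 0.61)]
scene offcut [([168.3, 270.7], 0.97), ([215.5, 289.4], 0.76), ([329.7, 187.1], 0.76)]
2.7 [509.11971303 180.82907661 290.009874  ] [-8.99927548e+01 -7.49025093e-03  4.67371642e+00] [ 1.26172882 -0.51556993  0.04829148] -0.25379491027727363 [-0.24  0.2  -0.03 -0.06 -0.01 -0.12]
```

View pics/wrist1.png

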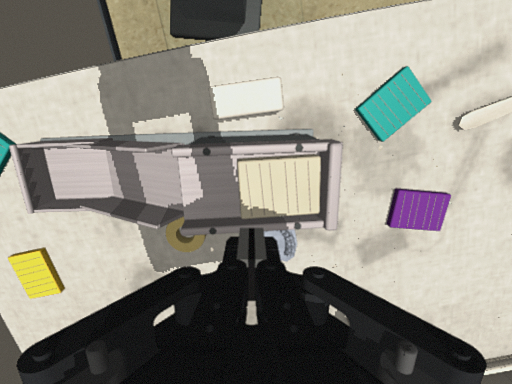

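View pics/scene1.png

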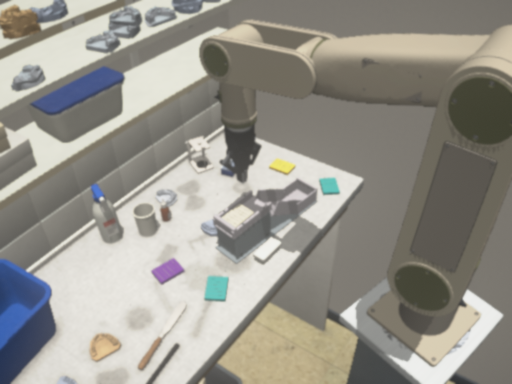

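The wrist view shows the offcut at (280,186) between the guides, with the back stop at (333,185) and the drop edge near (183,188). I compute positions from it.

```bash
python3 - <<'E'
from h import *
m=np.load("m1.npy",allow_pickle=True).item()
for k,p,z in [("back_stop",(318.3,177.3),100.6),("drop_edge",(181.5,184.5),110),("pan",(78.9,171.2),10),("off",(278.7,182.5),103)]: print(k,onz("wrist",p,z,m).round(1))
print(onz("side",(276.8,164),10),onz("scene",(297.5,200.5),10),onz("scene",(226.6,223.3),100.6))
im=cv2.imread("pics/wrist1.png")[125:250,170:350]; cv2.imwrite("pics/wrist1c.png",cv2.resize(im,None,fx=4.4,fy=4.4,interpolation=2))
E
```

```text
back_stop [494.4 244.5 100.6]
drop_edge [510.2 112.1 110. ]
pan [532.2 -50.4  10. ]
off [502.3 205.7 103. ]
[524.8211574 -41.7542183  10.       ] [529.64765481 -51.26968707  10.        ] [512.48462689 234.2820715  100.6       ]
```

View pics/wrist1c.png

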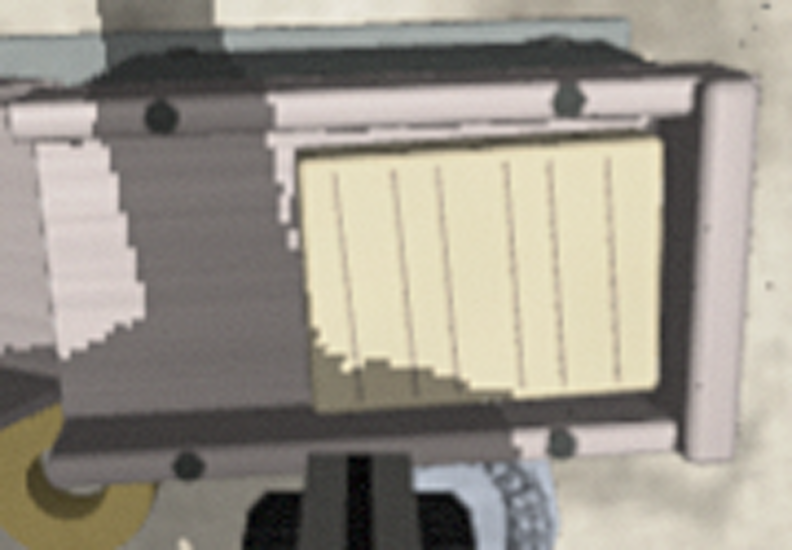

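```bash
python3 - <<'E'
from h import *
m=np.load("m1.npy",allow_pickle=True).item()
C=lambda q:(q[0]/4.4+170,q[1]/4.4+125)
for z in (115,120,125,130):
  c=[onz("wrist",C(q),z,m) for q in [(300,158),(662,138),(658,388),(312,412)]]
  L=[np.linalg.norm(c[0]-c[1]),np.linalg.norm(c[3]-c[2])];W=[np.linalg.norm(c[0]-c[3]),np.linalg.norm(c[1]-c[2])]
  d=(c[1]+c[2]-c[0]-c[3])/2; print(z,np.round(L+W,1),np.mean(c,0).round(1),"yaw",np.degrees(np.arctan2(-d[0],d[1])).round(2),"rear",((c[1]+c[2])/2).round(1))
a,b=[onz("wrist",C(q),110,m) for q in [(38,145),(65,405)]]; print("edge",a.round(1),b.round(1),np.linalg.norm(a-b))
a,b=[onz("wrist",C(q),131,m) for q in [(700,88),(685,455)]]; print("stop top",a.round(1),b.round(1))
# guide inner tops
a,b=[onz("wrist",C(q),124,m) for q in [(690,112),(280,138)]]; print("near guide",a.round(1),b.round(1))
a,b=[onz("wrist",C(q),123,m) for q in [(675,420),(510,430)]]; print("far guide",a.round(1),b.round(1))
E
```

```text
115 [75.3 76.7 56.9 55.6] [504.7 205.8 115. ] yaw 8.45 rear [499.1 243.4 115. ]
120 [73.7 75.1 55.8 54.4] [503.3 205.1 120. ] yaw 8.45 rear [497.9 241.9 120. ]
125 [72.2 73.6 54.6 53.3] [502.  204.5 125. ] yaw 8.45 rear [496.6 240.5 125. ]
130 [70.7 72.  53.4 52.2] [500.6 203.8 130. ] yaw 8.45 rear [495.3 239.1 130. ]
edge [484.7 109.2 110. ] [543.6 115.6 110. ] 59.26250969562737
stop top [459.2 241.  131. ] [535.3 250.5 131. ]
near guide [464.7 241.8 124. ] [476.7 161.  124. ]
far guide [530.7 249.7 123. ] [535.9 214.4 123. ]
```

Station axis: drop edge ≈ (515.5,112), yaw ≈ 7.8°, edge to back stop 133 mm (given 135), guide spacing 66 mm. All three fit the given sizes. The offcut's top looks to be at z ≈ 115–120. I descend to tip z ≈ 135.

arm_command([
  [-0.0007, 0.01, 0.004, 0, -0.008, 0],
  [-0.0014, 0.022, 0.008, 0, -0.016, 0],
  [-0.002, 0.035, 0.013, 0, -0.024, 0],
  [-0.0027, 0.048, 0.018, 0, -0.032, 0],
  [-0.0034, 0.06, 0.022, 0, -0.04, 0],
  [-0.004, 0.071, 0.026, 0, -0.048, 0],
  [-0.0046, 0.078, 0.029, 0, -0.054, 0],
  [-0.0046, 0.082, 0.029, 0, -0.054, 0],
  [-0.0046, 0.082, 0.029, 0, -0.054, 0],
  [-0.0046, 0.082, 0.029, 0, -0.054, 0],
])

```text
time: 3.95
tool_pos: [503.0, 208.4, 208.4]
tcp_rot: [-90.0, -0.0, 7.7]
ft_force: [-1.0, 0.8, 0.1]
finger_gap: 0.1
```

```bash
python3 - <<'E'
from h import *
m=r.camera_model("wrist"); im=r.snapshot("wrist"); cv2.imwrite("pics/wrist2.png",im[:,:,::-1])
for n in range(3):
  s=r.sense(); print(s["time"],s["tool_pos"].round(2),s["tcp_rot"].round(2),s["ft_force"].round(2))
im=r.snapshot("side");im=im[110:270,190:330]; cv2.imwrite("pics/side2.png",cv2.resize(im[:,:,::-1],None,fx=3.7,fy=3.7,interpolation=2))
print(r.sense()["ft_force"])
E
```

```text
4.0 [502.97 208.44 208.43] [-9.00e+01 -5.00e-02  7.68e+00] [0.03 0.12 0.52]
4.0 [502.97 208.44 208.43] [-9.00e+01 -5.00e-02  7.68e+00] [0.03 0.12 0.52]
4.0 [502.97 208.44 208.43] [-9.00e+01 -5.00e-02  7.68e+00] [0.03 0.12 0.52]
[-0.69373318  0.70487295  0.54387011]
```

View pics/wrist2.png

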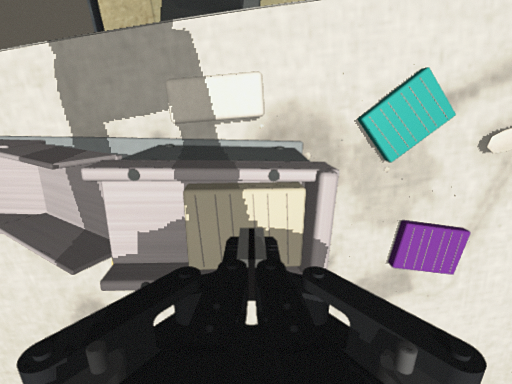

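View pics/side2.png

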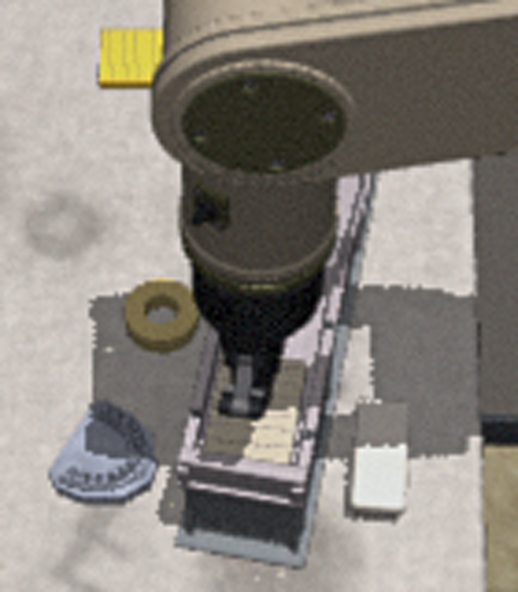

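```bash
python3 - <<'E'
from h import *
m=r.camera_model("wrist"); np.save("m2.npy",np.array(m,dtype=object),allow_pickle=True)
print(m["cam_to_world"].round(2)[:3,3])
im=cv2.imread("pics/wrist2.png")[160:280,95:345]; cv2.imwrite("pics/wrist2c.png",cv2.resize(im,None,fx=3.2,fy=3.2,interpolation=2))
E
```

```text
[430.19 199.08 278.15]
```

View pics/wrist2c.png

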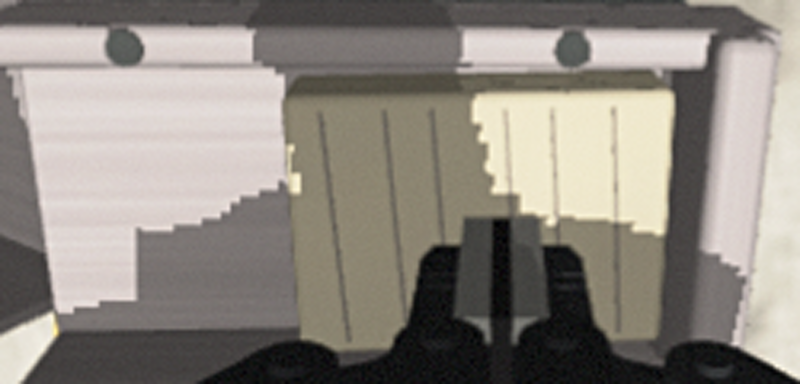

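```bash
python3 - <<'E'
from h import *
m=np.load("m2.npy",allow_pickle=True).item()
C=lambda q:(q[0]/3.2+95,q[1]/3.2+160)
u=np.array([-.136,.991]);e=np.array([515.5,112])
for t in range(11,26,2):
  c=[]
  for q,s in [((288,94),56),((674,92),132),((658,348),132),((300,356),56)]:
    c.append(onz("wrist",C(q),110-.0698*s+t,m))
  c=np.array(c);N=np.linalg.norm
  print(t,[round(float(x),1) for x in (N(c[0]-c[1]),N(c[3]-c[2]),N(c[0]-c[3]),N(c[1]-c[2]))],[np.round((p[:2]-e)@u,1) for p in c])
E
```

```text
11 [76.3, 78.0, 58.6, 58.8] [np.float64(56.7), np.float64(132.8), np.float64(132.7), np.float64(54.9)]
13 [75.4, 77.1, 57.8, 58.1] [np.float64(57.2), np.float64(132.4), np.float64(132.3), np.float64(55.4)]
15 [74.5, 76.1, 57.1, 57.4] [np.float64(57.7), np.float64(132.0), np.float64(131.9), np.float64(56.0)]
17 [73.5, 75.2, 56.4, 56.7] [np.float64(58.2), np.float64(131.6), np.float64(131.5), np.float64(56.5)]
19 [72.6, 74.2, 55.7, 56.0] [np.float64(58.7), np.float64(131.2), np.float64(131.0), np.float64(57.0)]
21 [71.7, 73.3, 54.9, 55.3] [np.float64(59.2), np.float64(130.7), np.float64(130.6), np.float64(57.6)]
23 [70.8, 72.3, 54.2, 54.6] [np.float64(59.8), np.float64(130.3), np.float64(130.2), np.float64(58.1)]
25 [69.8, 71.4, 53.5, 53.9] [np.float64(60.3), np.float64(129.9), np.float64(129.8), np.float64(58.6)]
```

arm_command([
  [0, 0.003, 0, 0, 0, 0],
  [0, 0.006, 0, 0, 0, 0],
  [0, 0.008, 0, 0, 0, 0],
  [0, 0.009, 0, 0, 0, 0],
  [0, 0.0095, 0, 0, 0, 0],
  [0, 0.01, 0, 0, 0, 0],
  [0, 0.0105, 0, 0, 0, 0],
  [0, 0.011, 0, 0, 0, 0],
  [0, 0.011, 0, 0, 0, 0],
  [0, 0.011, 0, 0, 0, 0],
])

```text
time: 5.3
tool_pos: [502.7, 208.5, 196.9]
tcp_rot: [-90.0, -0.0, 7.7]
ft_force: [0.5, -0.8, 0.2]
finger_gap: -0.1
```

arm_command([
  [0, 0.0003, 0, 0, 0, 0],
  [0, 0.0006, 0, 0, 0, 0],
  [0, 0.0009, 0, 0, 0, 0],
  [0, 0.0012, 0, 0, 0, 0],
  [0, 0.0015, 0, 0, 0, 0],
  [0, 0.0018, 0, 0, 0, 0],
  [0, 0.002, 0, 0, 0, 0],
  [0, 0.002, 0, 0, 0, 0],
  [0, 0.002, 0, 0, 0, 0],
  [0, 0.002, 0, 0, 0, 0],
])

```text
time: 6.55
tool_pos: [502.7, 208.5, 194.9]
tcp_rot: [-90.0, 0.0, 7.7]
ft_force: [-0.2, 0.6, -0.0]
finger_gap: 0.0
```

arm_command([
  [0, 0.0003, 0, 0, 0, 0],
  [0, 0.0006, 0, 0, 0, 0],
  [0, 0.0009, 0, 0, 0, 0],
  [0, 0.0012, 0, 0, 0, 0],
  [0, 0.0014, 0, 0, 0, 0],
  [0, 0.0015, 0, 0, 0, 0],
  [0, 0.0015, 0, 0, 0, 0],
  [0, 0.0015, 0, 0, 0, 0],
  [0, 0.0015, 0, 0, 0, 0],
  [0, 0.0015, 0, 0, 0, 0],
])

```text
time: 7.8
tool_pos: [502.8, 208.6, 193.7]
tcp_rot: [-90.0, -0.0, 7.7]
ft_force: [-1.9, -0.6, 5.3]
finger_gap: 0.2
```

Contact at tip z ≈ 121 with 5.3 N, so the slab is about 17 mm thick. I draw it out along the 4° slope in small, monitored steps.

arm_command([
  [0, 0.0001, 0, 0, 0, 0],
  [0, 3e-05, -0.001, 0, 0, 0],
  [0, -4e-05, -0.002, 0, 0, 0],
  [0, -0.00018, -0.004, 0, 0, 0],
  [0, -0.00032, -0.006, 0, 0, 0],
  [0, -0.00046, -0.008, 0, 0, 0],
  [0, -0.0006, -0.01, 0, 0, 0],
  [0, -0.0006, -0.01, 0, 0, 0],
  [0, -0.0006, -0.01, 0, 0, 0],
  [0, -0.0006, -0.01, 0, 0, 0],
])

```text
time: 9.05
tool_pos: [504.3, 198.5, 194.4]
tcp_rot: [-90.0, -0.1, 7.7]
ft_force: [-0.6, 2.1, 5.3]
finger_gap: 0.1
```

```bash
python3 - <<'E'
from h import *
im=r.snapshot("wrist"); cv2.imwrite("pics/wrist3.png",im[:,:,::-1])
s=r.sense(); print(s["time"],s["tool_pos"].round(2),s["tcp_rot"].round(2),s["ft_force"].round(2))
E
```

```text
9.1 [504.32 198.51 194.32] [-9.00e+01 -5.00e-02  7.69e+00] [0.1  2.08 4.93]
```

View pics/wrist3.png

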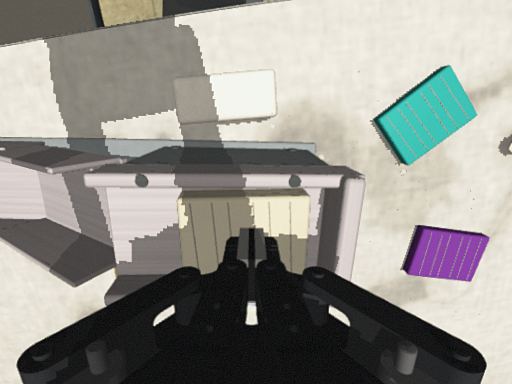

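The slab is following: the gap to the back stop has grown (slab rear edge at column 308, stop at 343) and the force is 5 N. I carry on.

arm_command([
  [0, -1e-05, -0.001, 0, 0, 0],
  [0, -0.0001, -0.003, 0, 0, 0],
  [0, -0.0003, -0.0055, 0, 0, 0],
  [0, -0.00047, -0.008, 0, 0, 0],
  [0, -0.00065, -0.0105, 0, 0, 0],
  [0, -0.00082, -0.013, 0, 0, 0],
  [0, -0.00103, -0.016, 0, 0, 0],
  [0, -0.0012, -0.018, 0, 0, 0],
  [0, -0.0013, -0.02, 0, 0, 0],
  [0, -0.0013, -0.02, 0, 0, 0],
])

```text
time: 10.35
tool_pos: [507.0, 178.7, 195.7]
tcp_rot: [-90.0, -0.0, 7.7]
ft_force: [-0.4, 1.5, 5.6]
finger_gap: 0.0
```

arm_command([
  [0, -7e-05, -0.001, 0, 0, 0],
  [0, -0.0002, -0.003, 0, 0, 0],
  [0, -0.00035, -0.005, 0, 0, 0],
  [0, -0.00052, -0.0075, 0, 0, 0],
  [0, -0.0007, -0.01, 0, 0, 0],
  [0, -0.00087, -0.0125, 0, 0, 0],
  [0, -0.00105, -0.015, 0, 0, 0],
  [0, -0.00112, -0.016, 0, 0, 0],
  [0, -0.00112, -0.016, 0, 0, 0],
  [0, -0.00112, -0.016, 0, 0, 0],
])

```text
time: 11.6
tool_pos: [509.1, 162.8, 196.7]
tcp_rot: [-90.0, -0.0, 7.7]
ft_force: [-0.1, 2.7, 4.8]
finger_gap: 0.2
```

```bash
python3 - <<'E'
from h import *
m=r.camera_model("wrist");np.save("m4.npy",np.array(m,dtype=object),allow_pickle=True)
im=r.snapshot("wrist"); cv2.imwrite("pics/wrist4.png",im[:,:,::-1])
s=r.sense(); print(s["time"],s["tool_pos"].round(2),s["tcp_rot"].round(2),s["ft_force"].round(2))
E
```

```text
11.65 [509.07 162.87 196.71] [-9.00e+01 -4.00e-02  7.69e+00] [-0.09  1.95  5.4 ]
```

View pics/wrist4.png

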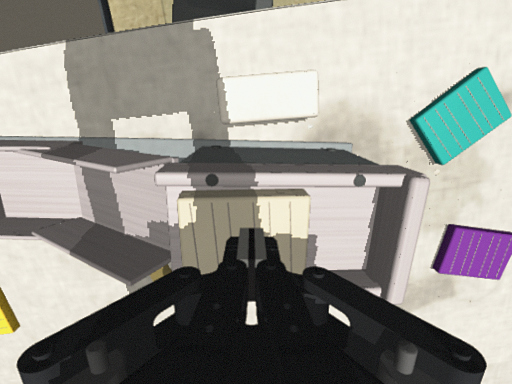

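The slab is drawn out about 46 mm, with its front still some 10 mm short of the edge. I lift and move behind it.

arm_command([
  [0, -0.007, 0, 0, 0, 0],
  [0, -0.015, 0, 0, 0, 0],
  [0, -0.02, 0.005, 0, 0, 0],
  [0, -0.02, 0.015, 0, 0, 0],
  [0, -0.02, 0.027, 0, 0, 0],
  [0, -0.02, 0.039, 0, 0, 0],
  [0, -0.02, 0.048, 0, 0, 0],
  [0, -0.02, 0.052, 0, 0, 0],
  [0, -0.02, 0.052, 0, 0, 0],
  [0, -0.02, 0.052, 0, 0, 0],
])

```text
time: 12.9
tool_pos: [501.9, 214.2, 216.4]
tcp_rot: [-90.0, 0.0, 7.7]
ft_force: [0.7, -0.3, 0.5]
finger_gap: 0.1
```

```bash
python3 - <<'E'
from h import *
m=r.camera_model("wrist");np.save("m5.npy",np.array(m,dtype=object),allow_pickle=True)
im=r.snapshot("wrist"); cv2.imwrite("pics/wrist5.png",im[:,:,::-1])
s=r.sense(); print(s["time"],s["tool_pos"].round(2),s["tcp_rot"].round(2),s["ft_force"].round(2))
E
```

```text
12.95 [501.94 214.12 216.44] [-90.01   0.     7.67] [0.73 0.04 0.37]
```

View pics/wrist5.png

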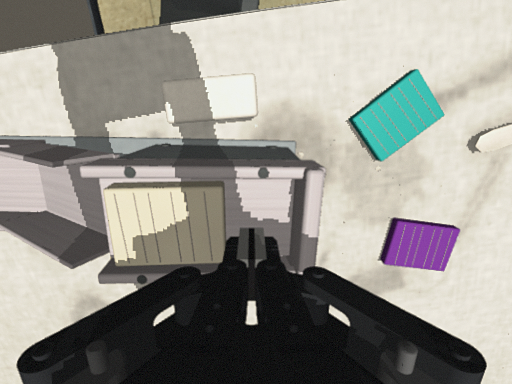

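```bash
python3 - <<'E'
from h import *
m=np.load("m5.npy",allow_pickle=True).item()
u=np.array([-.136,.991]);e=np.array([515.5,112])
for p,z in [((225,222),121),((225,185),121),((224,260),121),((107,190),126),((303,222),131),((101,190),110)]:
  P=onz("wrist",p,z,m); print(p,P.round(1),((P[:2]-e)@u).round(1))
print((np.array([501.94,214.12])-e)@u)
im=cv2.imread("pics/wrist5.png")[150:290,80:340]; cv2.imwrite("pics/wrist5c.png",cv2.resize(im,None,fx=3,fy=3,interpolation=2))
E
```

```text
(225, 222) [501.3 197.2 121. ] 86.3
(225, 185) [476.1 194.5 121. ] 87.1
(224, 260) [529.7 199.5 121. ] 84.8
(107, 190) [487.7 122.1 126. ] 13.7
(303, 222) [490.4 245.7 131. ] 135.9
(101, 190) [494.1 109.6 110. ] 0.6
103.04508
```

View pics/wrist5c.png

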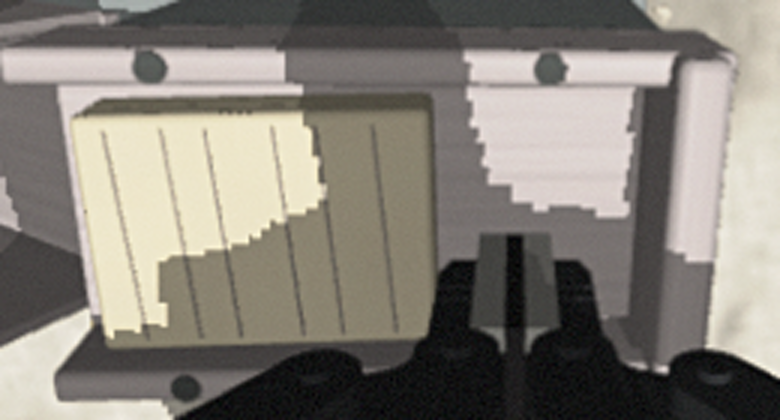

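Measured: slab rear at s ≈ 86, tool at s ≈ 103, stop at s ≈ 136, all consistent. I go down behind the slab to tip z ≈ 110, about 7 mm above the ledge.

arm_command([
  [0, 0.004, 0.002, 0, 0, 0],
  [0, 0.009, 0.002, 0, 0, 0],
  [0, 0.014, 0.002, 0, 0, 0],
  [0, 0.019, 0.002, 0, 0, 0],
  [0, 0.023, 0.002, 0, 0, 0],
  [0, 0.027, 0.002, 0, 0, 0],
  [0, 0.03, 0.002, 0, 0, 0],
  [0, 0.032, 0.002, 0, 0, 0],
  [0, 0.034, 0.002, 0, 0, 0],
  [0, 0.034, 0.002, 0, 0, 0],
])

```text
time: 14.2
tool_pos: [501.5, 216.4, 182.3]
tcp_rot: [-90.0, 0.0, 7.7]
ft_force: [0.9, -0.1, -1.0]
finger_gap: 0.0
```

arm_command([
  [0, -0.0002, -0.003, 0, 0, 0],
  [0, -0.0005, -0.007, 0, 0, 0],
  [0, -0.0008, -0.011, 0, 0, 0],
  [0, -0.0011, -0.015, 0, 0, 0],
  [0, -0.0014, -0.02, 0, 0, 0],
  [0, -0.0018, -0.025, 0, 0, 0],
  [0, -0.0021, -0.03, 0, 0, 0],
  [0, -0.0025, -0.035, 0, 0, 0],
  [0, -0.0028, -0.04, 0, 0, 0],
  [0, -0.0028, -0.04, 0, 0, 0],
])

```text
time: 15.45
tool_pos: [507.0, 176.3, 185.2]
tcp_rot: [-90.0, -0.0, 7.7]
ft_force: [0.0, 0.1, -0.5]
finger_gap: 0.5
```

```bash
python3 - <<'E'
from h import *
im=r.snapshot("wrist"); cv2.imwrite("pics/wrist6.png",im[:,:,::-1])
s=r.sense(); print(s["time"],s["tool_pos"].round(2),s["tcp_rot"].round(2),s["ft_force"].round(2))
E
```

```text
15.5 [506.97 176.48 185.19] [-9.001e+01  1.000e-02  7.660e+00] [-0.95  0.35 -0.04]
```

View pics/wrist6.png

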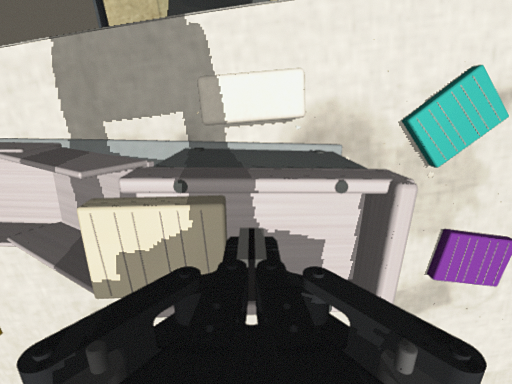

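The slab now overhangs the edge, straight, with its rear at about column 225 and low force. I push on.

arm_command([
  [0, -0.0003, -0.004, 0, 0, 0],
  [0, -0.0006, -0.009, 0, 0, 0],
  [0, -0.001, -0.014, 0, 0, 0],
  [0, -0.0014, -0.02, 0, 0, 0],
  [0, -0.0018, -0.026, 0, 0, 0],
  [0, -0.0022, -0.032, 0, 0, 0],
  [0, -0.0027, -0.038, 0, 0, 0],
  [0, -0.0031, -0.044, 0, 0, 0],
  [0, -0.0035, -0.05, 0, 0, 0],
  [0, -0.0035, -0.05, 0, 0, 0],
])

```text
time: 16.75
tool_pos: [513.6, 126.7, 188.6]
tcp_rot: [-90.0, 0.0, 7.6]
ft_force: [-0.3, -0.2, 0.8]
finger_gap: -0.1
```

```bash
python3 - <<'E'
from h import *
im=r.snapshot("wrist"); cv2.imwrite("pics/wrist7.png",im[:,:,::-1])
s=r.sense(); print(s["time"],s["tool_pos"].round(2),s["tcp_rot"].round(2),s["ft_force"].round(2))
E
```

```text
16.8 [513.61 126.97 188.62] [-9.00e+01  1.00e-02  7.66e+00] [-0.84  0.47  0.35]
```

View pics/wrist7.png

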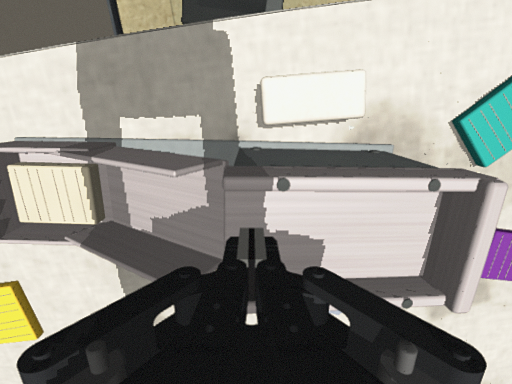

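The slab has dropped and lies towards the pan, at about (52,193). I lift clear and check that it came to rest flat inside.

arm_command([
  [0, -0.01, 0, 0, 0, 0],
  [0, -0.025, 0, 0, 0, 0],
  [0, -0.04, 0, 0, 0, 0],
  [0, -0.06, -0.01, 0, 0, 0],
  [0, -0.08, -0.025, 0, 0, 0],
  [0, -0.1, -0.04, 0, 0, 0],
  [0, -0.11, -0.055, 0, 0, 0],
  [0, -0.12, -0.07, 0, 0, 0],
  [0, -0.12, -0.08, 0, 0, 0],
  [0, -0.12, -0.08, 0, 0, 0],
])

```text
time: 18.05
tool_pos: [524.2, 47.2, 307.9]
tcp_rot: [-90.0, 0.1, 7.6]
ft_force: [-0.2, -0.5, -0.5]
finger_gap: -0.4
```

```bash
python3 - <<'E'
from h import *
m=r.camera_model("wrist"); im=r.snapshot("wrist"); cv2.imwrite("pics/wrist8.png",im[:,:,::-1])
for d in r.trace("wrist","offcut"):
    p=d["position"]; print(np.round(p),d["conf"],onz("wrist",p,27,m).round(1))
im=r.snapshot("scene"); cv2.imwrite("pics/scene8.png",cv2.resize(im[150:280,180:380][:,:,::-1],None,fx=3.5,fy=3.5,interpolation=2))
im=r.snapshot("side"); cv2.imwrite("pics/side8.png",im[:,:,::-1])
s=r.sense(); print(s["time"],s["tool_pos"].round(2),s["ft_force"].round(2))
E
```

```text
[ 85. 139.] 0.97 [ 513.1 -170.7   27. ]
[483. 213.] 0.95 [542.1 382.7  27. ]
[120. 260.] 0.8 [ 685.8 -126.1   27. ]
[484. 118.] 0.75 [418.1 335.   27. ]
[176. 164.] 0.6 [531.1 -50.8  27. ]
[324. 176.] 0.27 [520.9 146.2  27. ]
18.25 [524.06  48.3  308.07] [-1.29 -0.08 -0.4 ]
```

View pics/wrist8.png

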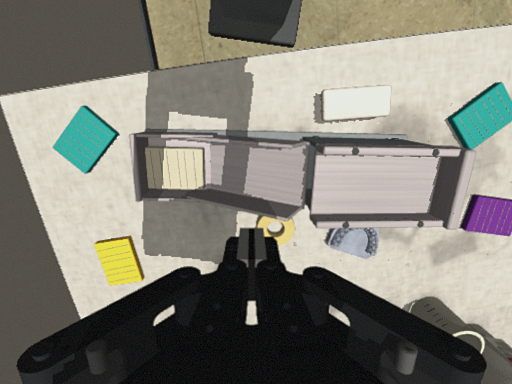

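View pics/scene8.png

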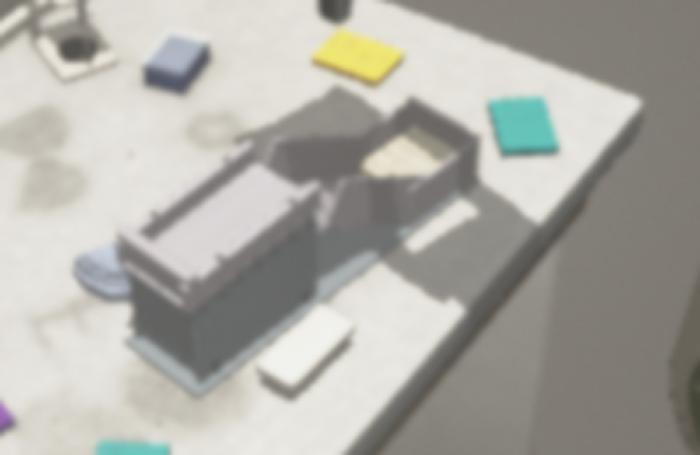

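View pics/side8.png

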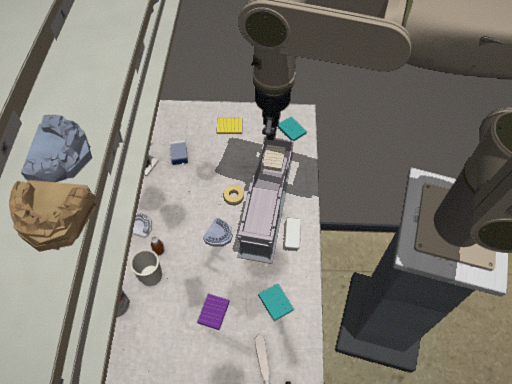

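```bash
python3 - <<'E'
from h import *
m=r.camera_model("wrist")
im=cv2.imread("pics/wrist8.png")[120:215,125:245]; cv2.imwrite("pics/wrist8c.png",cv2.resize(im,None,fx=6,fy=6,interpolation=2))
for z in (20,27,35): print(z,[onz("wrist",p,z,m)[:2].round(1) for p in [(147,149),(205,150),(204,189),(148,188)]])
E
```

```text
20 [array([517.2, -91.5]), array([508.3, -14.8]), array([562.1, -11.5]), array([571.1, -88.7])]
27 [array([515.9, -88.9]), array([507.2, -13.8]), array([559.9, -10.5]), array([568.8, -86.2])]
35 [array([514.4, -86. ]), array([505.9, -12.6]), array([557.5,  -9.4]), array([566.1, -83.3])]
```

View pics/wrist8c.png

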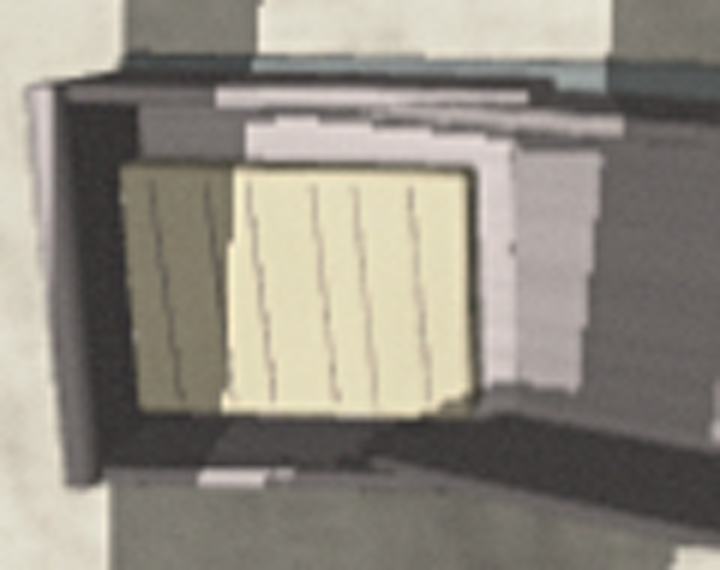

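The slab lies flat on the pan floor: length 75.6 mm at z = 27, with floor showing behind it. The bystanders and look-alikes are unmoved. The arm is clear, so I hand in.

```bash
python3 -c "
from bench import r
print(r.hand_in(), r.sense()['time'])"
```

```text
the job is handed in; nothing more can be done
the job is handed in; nothing more can be done
```

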